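# Taper gauge into a specimen clamp

## Task

Check the gap of the specimen clamp with the taper gauge: pick the gauge up off its rubber pad by its handle, set it down on the clamp's plate in front of the spring nose with its straight side along the fence, and slide it in between fence and nose until you feel a clear snug drag of about 8 newtons. Do not force it; let go and leave it sitting there flat against the fence for the reading, and leave the jar, the tin and the screwdriver alone.

Things in the scene. Friction and masses are not known exactly. Their poses are not given: they have to be found in the camera images.
- gauge: loose taper gauge, 0.12 kg: steel wedge blade standing on edge, steel foot and black upright handle at its thick end. Origin: under the handle's centre, on the underside; +x along the blade to its thin end, +z up. Blade x = 15 to 135 mm, 24 mm high; straight side is the plane y = -10 mm; the other side tapers: 18 mm thick at x = 15, 6 mm at the thin end (1 mm per 10 mm)
- grip (a point): centre of the gauge's handle, at (0, 0, 45) mm in its frame. The handle is 30 mm (x) by 12 mm (y), from z = 24 to 65 mm: pinch it across y with the fingertips above z = 26 mm, so that they pass over the clamp. Below it is the foot, 32 mm (x) by 28 mm (y = -10 to 18 mm), 24 mm high
- tip (a point): point on the gauge: lower end of the straight side at the blade's thin end, at (135, -10, 0) mm in the gauge's frame. Pushing along x at the handle also presses this end down on the plate, which adds a drag of its own (0.6 times the downward push)
- clamp: specimen clamp fixed to the bench: aluminium plate, 190 by 120 mm, x = -130 to 60, y = -50 to 70 mm, top at z = 20 mm. Origin: on the bench under the fence's face, opposite the spring nose. The steel fence's face is the plane y = 0, x = -50 to 30, z = 20 to 42 mm. The gauge slides on the plate's top along +x, thin end first, straight side on that face
- gap (a point): point at the foot of the fence's face opposite the nose, at (0, 0, 20) mm in the clamp's frame. The gap along +y from here to the nose differs every time, 9 to 15 mm, and is not measured. Steel rubs with a coefficient of 0.5 to 0.7, so the drag along x is about 1.1 to 1.5 times the nose's force while nothing else presses the gauge sideways
- head: grey head on the clamp's plate, 50 by 30 by 26 mm, and the spring nose it carries: an upright round steel pin, 10 mm thick, z = 21 to 41 mm over the bench, at x = 0 of the clamp. Origin: underside, at (0, 47, 20) mm in the clamp's frame. The nose yields to +y by up to 6 mm, 8 N per mm. Snug: 2.5 to 14 N of nose force; over 22 N spoils it
- pad: flat black rubber pad fixed on the bench, 210 by 80 mm, 4 mm thick, on which the gauge stands at first. Origin: centre of its underside
- jar: bystander: amber jar, 56 mm in diameter, 75 mm high, loose. Origin: centre of its underside
- tin: bystander: open aluminium instrument tin 100 by 150 mm, 45 mm high, loose. Origin: centre of its underside
- driver: bystander: screwdriver 150 mm long lying on the bench, loose. Origin: its underside, near the middle
Mind the look-alikes: they are no part of the job. Of the things shaped like the gauge, the steel one is meant.

How it is judged:
By the outcome, as a careful person would: the job done as asked, in the order asked, and still so for the second after the job is handed in, with the robot touching nothing.
It also fails if it takes over 70 s, if anything falls off the work surface, if the arm or the gripper's body presses on something with over 40 N, if the wrist force passes 120 N, or if a joint passes its speed limit or range.

## Robot

A 6-joint arm with a two-finger parallel gripper is mounted at the origin on the work surface. World frame = base frame: x ahead of the robot, y to its left, z up, the work surface at z = 0. Lengths are in m, angles in rad, forces in N, time in s.
With the tool pointing down it reaches from about 0.35 to 0.975 m from the base axis. Payload 4.9 kg.
Tool frame: the origin (TCP) lies at the very end of the fingers, on their centre line; the grasp point (between the pads) lies arm.grasp_offset behind it (arm.grasp_offset is the distance from the TCP to the grasp point, in m); y points along the fingers, x is the direction in which the jaws open and shut, and the axes are right-handed (so a half turn about y gives the same grasp; the last joint's range is limited). The gripper opens to 85 mm and grips with 20 to 120 N. Pads are 22 mm wide; open, the fingers measure 114 mm over their backs; the gripper's body (76 mm by 85 mm) begins 54 mm behind the grasp point. The pads swing forward as they close: fully open they stand 13 mm farther back than shut.
Start: joints at [1.185, 0.053, 1.613, -0, 1.476, -0.119], TCP at [0.165, 0.603, 0.231] pointing down, gripper open.
Joint ranges: [-3.01, 3.01], [-1.01, 2.22], [0.06, 2.58], [-1.02, 4.17], [0.09, 2.62], [-3.14, 3.14]. Speed limits (rad/s): [2.57, 2.57, 3.14, 3.14, 3.14, 3.14].

## Interface

Orientations are given as a 3x3 rotation matrix whose columns are the frame's x, y, z axes.
In Python, from station import state, cams, arm gives the robot as it stands.
- The arm moves only by the shell command python3 -m crank 'ROWS' [FORCE]. ROWS is JSON, a list of rows, each a list of 7 numbers: the shift along the tool's x, y, z in m, then the turn, a rotation vector about the tool's x, y, z in degrees, then the opening in per cent of the stroke, from 0 (shut) to 100 (fully open). In form: [[dx, dy, dz, wx, wy, wz, gripper], ...]. A call has 1 to 8 rows; each row shifts and turns the commanded pose from where the row before left it, along the tool's axes as they then stand; what a row does not reach is not made up. A row lasts 1/12 s, in which the tool goes at most 41.7 mm and 7.16 degrees, less where a joint would pass 70% of its speed; a pose out of reach is approached as far as the arm can. A call is refused whole if a number of a shift passes 0.0417 or a number of a turn 7.16, either way. A call with a gripper value outside its range is refused whole. The fingers move at their own pace and stop on an object; FORCE is the grip in N (left out, the last holds). Time passes only in rows, so rows that do not move let the fingers close. It gives the time, the measured TCP pose, the force and the opening at its end, in the units of the state.
- state(): the state, without advancing time (a new reading comes with each control period).
- cams.capture(name): name is "scene" or "side" or "wrist"; returns a dict with "img" (420x560x3 uint8, red, green, blue), "fovy" (degrees; the focal length in pixels is half the picture's height over the tangent of half this angle, whatever the lens; pixels are square), "cx", "cy" (the principal point, pixels), "world_from_camera" (4x4, takes a point from camera to world coordinates); the wrist camera has in their place "mount" (4x4, takes a point from camera to tool coordinates, whose origin is the TCP and whose axes are the tool frame's). Camera axes: x right, y up, looking along -z (the intrinsics and any distortion apply to the point x, -y, -z); pixel columns grow to the right and rows downward; lengths in m; the calibration is good to about 2 mm. A picture is of the moment at which its call begins: read the wrist's pose just before it. There is no depth.
- arm.sign_off(): hands the job in, once; it reports no verdict.
The state is a dict: "t": time; "joint_pos": joint angles; "qvel": joint speeds; "joint_efforts": joint torques, N m; "tcp_pos": TCP position; "tool_rot": TCP orientation; "force": force on the tool from outside, world axes, zero at the start; "moment": the same for the moment, N m; "finger_gap": finger opening in m.
Only numpy, scipy, OpenCV 4.12 (cv2) and the standard library are available. Lean on these libraries where they do the work, as an engineer would, in place of code of your own. Each camera call takes 0.05 s, during which the arm holds its last target. There are 200 camera calls.

## Working session

There is one attempt and no reset: what is moved stays moved. The work goes in short steps, Python scripts to look and compute and a shell command to move; the robot and the scene stay as the last step left them, time stands still between calls to the robot, and variables do not carry over. Pictures are saved under pics/ and viewed, about 8 in all and at most 12, crops included, and the job is handed in when it is done.

```bash
ls; mkdir -p pics; python3 - <<'E'
from station import state,cams,arm
import cv2,numpy as np
s=state();print(s['t'],s['tcp_pos'],s['tool_rot'],s['force'],s['finger_gap'],arm.grasp_offset)
for n in ['scene','side','wrist']:
    c=cams.capture(n);cv2.imwrite(f'pics/{n}0.png',c['img'][:,:,::-1]);print(n,[ (k,np.round(v,4).tolist() if not isinstance(v,str) else v) for k,v in c.items() if k!='img'])
E
```

```text
pics
0.0 [0.16454879 0.60230523 0.23006226] [[ 2.63663459e-01 -7.57545843e-04 -9.64614434e-01]
 [ 9.64612580e-01 -1.90490338e-03  2.63664448e-01]
 [-2.03723520e-03 -9.99997899e-01  2.28484838e-04]] [ 0.53639314  0.86559277 -0.07690291] 0.08536182724805523 0.0187
scene [('fovy', 57.5096), ('cx', 279.5029), ('cy', 209.147), ('world_from_camera', [[-0.775, -0.4377, 0.4559, 0.9328], [0.6319, -0.5495, 0.5465, 0.3391], [0.0113, 0.7116, 0.7024, 0.5679], [0.0, 0.0, 0.0, 1.0]])]
side [('fovy', 47.9857), ('cx', 276.0952), ('cy', 212.1435), ('world_from_camera', [[0.903, 0.3336, -0.2708, 0.3419], [-0.4297, 0.6976, -0.5734, -0.64], [-0.0024, 0.6341, 0.7733, 0.8634], [0.0, 0.0, 0.0, 1.0]])]
wrist [('fovy', 65.671), ('cx', 278.9438), ('cy', 207.7254), ('mount', [[1.0, 0.001, 0.0007, 0.0001], [0.0003, 0.3172, -0.9484, -0.1425], [-0.0012, 0.9484, 0.3172, 0.0804], [0.0, 0.0, 0.0, 1.0]])]
```

View pics/scene0.png

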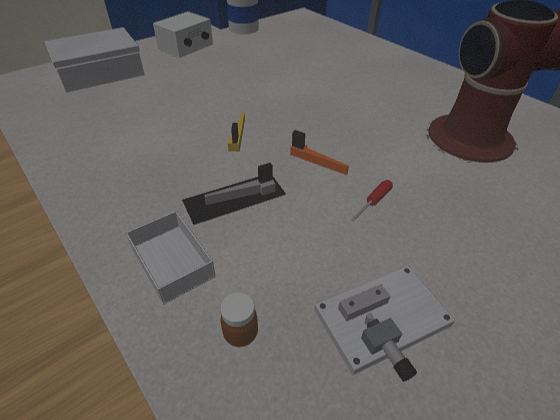

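View pics/side0.png

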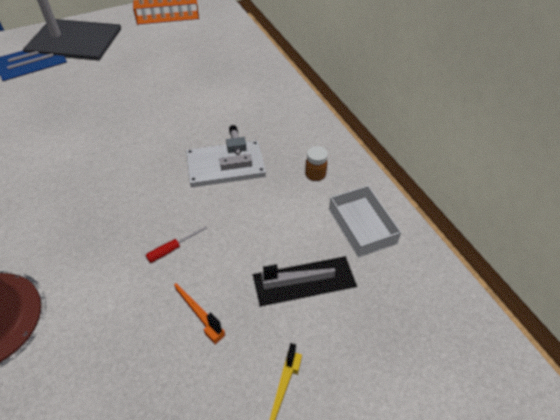

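Both views show the steel gauge on the black pad: handle at scene (265,172) and side (270,271), thin end at side (335,272). The clamp is at scene (385,315) and side (227,162), with its fence nearer the side camera. I'll make rough positions from these.

```bash
cat > h.py <<'E'
import numpy as np,cv2
from station import state,cams,arm
def cam(n,save=None):
    s=state();c=cams.capture(n)
    if 'mount' in c:
        T=np.eye(4);T[:3,:3]=s['tool_rot'];T[:3,3]=s['tcp_pos'];c['world_from_camera']=T@c['mount']
    if save:cv2.imwrite(save,c['img'][:,:,::-1])
    return c
def ray(c,u,v):
    f=210/np.tan(np.radians(c['fovy'])/2);W=np.array(c['world_from_camera'])
    d=W[:3,:3]@np.array([(u-c['cx'])/f,-(v-c['cy'])/f,-1]);return W[:3,3],d/np.linalg.norm(d)
def plane(c,u,v,z):
    o,d=ray(c,u,v);return o+d*(z-o[2])/d[2]
def proj(c,p):
    f=210/np.tan(np.radians(c['fovy'])/2);W=np.array(c['world_from_camera'])
    q=W[:3,:3].T@(np.asarray(p)-W[:3,3]);return np.array([c['cx']+f*q[0]/-q[2],c['cy']-f*q[1]/-q[2]])
def tri(c1,p1,c2,p2):
    o1,d1=ray(c1,*p1);o2,d2=ray(c2,*p2)
    t=np.linalg.lstsq(np.c_[d1,-d2],o2-o1,rcond=None)[0];a=o1+d1*t[0];b=o2+d2*t[1]
    return (a+b)/2,np.linalg.norm(a-b)
E
python3 - <<'E'
from h import *
a=cam('scene');b=cam('side');np.set_printoptions(precision=4,suppress=True)
for n,p,q,z in [('handle top',(265,167),(270,268),.069),('padR',(285,193),(253,278),.004),('padL',(183,200),(350,258),.004),('padN',(194,220),(356,290),.004)]:
    print(n,plane(a,*p,z),plane(b,*q,z))
for q in [(187,150),(263,142),(265,180),(191,184)]: print('plate side',plane(b,*q,.02))
for q in [(317,305),(407,268),(453,320),(353,363)]: print('plate scene',plane(a,*q,.02))
print(tri(a,(265,167),b,(270,268)))
for n,c in (('scene',a),('side',b)): 
    pass
A=cv2.resize(a['img'][160:230,170:300],None,fx=4,fy=4,interpolation=2);B=cv2.resize(a['img'][255:385,305:465],None,fx=4,fy=4,interpolation=2)
E
```

```text
handle top [ 0.5535 -0.165   0.069 ] [ 0.5476 -0.1751  0.069 ]
padR [ 0.5255 -0.1312  0.004 ] [ 0.5214 -0.1442  0.004 ]
padL [ 0.7108 -0.25    0.004 ] [ 0.7327 -0.189   0.004 ]
padN [ 0.7225 -0.1836  0.004 ] [ 0.7026 -0.2627  0.004 ]
plate side [0.5183 0.2733 0.02  ]
plate side [0.7087 0.216  0.02  ]
plate side [0.6565 0.0891 0.02  ]
plate side [0.4886 0.1547 0.02  ]
plate scene [0.6698 0.1229 0.02  ]
plate scene [0.4943 0.1685 0.02  ]
plate scene [0.5201 0.2779 0.02  ]
plate scene [0.6946 0.2256 0.02  ]
(array([ 0.549 , -0.1714,  0.0628]), np.float64(0.0004075625074404006))
```

```bash
R='[-0.0183,0,-0.0306,0,0,0,100]'; python3 -m crank '[[-0.0183,0,-0.0306,0,0,0,100],[-0.0183,0,-0.0306,0,0,0,100],[-0.0183,0,-0.0306,0,0,0,100],[-0.0183,0,-0.0306,0,0,0,100],[-0.0183,0,-0.0306,0,0,0,100],[-0.0183,0,-0.0306,0,0,0,100],[-0.0183,0,-0.0306,0,0,0,100],[-0.0183,0,-0.0306,0,0,0,100]]' && python3 -m crank '[[-0.0183,0,-0.0306,0,0,0,100],[-0.0183,0,-0.0306,0,0,0,100],[-0.0183,0,-0.0306,0,0,0,100],[-0.0183,0,-0.0306,0,0,0,100],[-0.0183,0,-0.0306,0,0,0,100],[-0.0183,0,-0.0306,0,0,0,100],[-0.0183,0,-0.0306,0,0,0,100],[0,0,0,0,0,0,100]]' && python3 -m crank '[[0,0,0,0,0,0,100],[0,0,0,0,0,0,100]]'
python3 - <<'E'
from h import *
import pickle
c=cam('wrist','pics/w1.png');pickle.dump(c,open('w1.pkl','wb'));print(state()['tcp_pos'],state()['tool_rot'],state()['force'])
E
```

```text
t: 0.92
tcp_pos: [0.3631, 0.3957, 0.2313]
tool_rot: [[0.263, 0.0, -0.965], [0.965, 0.0, 0.263], [0.0, -1.0, -0.0]]
force: [1.7, 1.3, 0.7]
finger_gap: 0.0852
t: 1.58
tcp_pos: [0.5384, 0.2128, 0.2312]
tool_rot: [[0.269, 0.001, -0.963], [0.963, -0.002, 0.269], [-0.002, -1.0, -0.002]]
force: [-1.2, 0.3, 0.4]
finger_gap: 0.0854
t: 1.75
tcp_pos: [0.5348, 0.2172, 0.231]
tool_rot: [[0.264, -0.001, -0.965], [0.965, 0.0, 0.264], [0.0, -1.0, 0.001]]
force: [-0.0, 0.1, -1.0]
finger_gap: 0.0854
[0.53447559 0.21774034 0.23110024] [[ 2.62851669e-01 -6.43257421e-04 -9.64836041e-01]
 [ 9.64836254e-01  2.34126010e-04  2.62851571e-01]
 [ 5.68119890e-05 -9.99999766e-01  6.82178493e-04]] [ 0.08428463 -0.58727787  0.10614505]
```

View pics/w1.png

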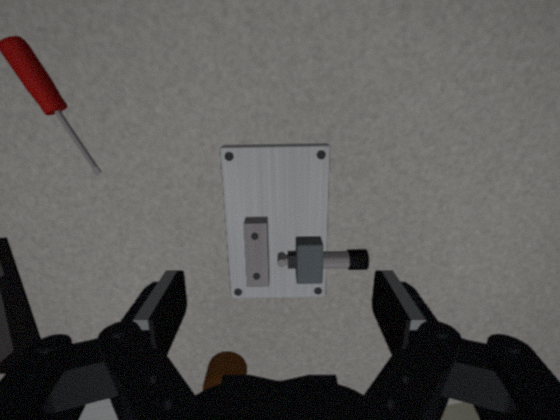

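The wrist picture shows the clamp: plate corners about (221,146), (329,144), (326,297) and (230,298). The fence spans u 245–269, v 217–287, with the nose at (283,259), and image down is clamp +x. Next I'll measure by masks.

```bash
python3 - <<'E'
from h import *
import pickle
np.set_printoptions(precision=4,suppress=True)
c=pickle.load(open('w1.pkl','rb'));g=cv2.GaussianBlur(cv2.cvtColor(c['img'],cv2.COLOR_RGB2GRAY),(3,3),0).astype(float)
print('row200',g[200,212:236].astype(int),g[200,320:338].astype(int));print('col290',g[136:156,290].astype(int),g[288:306,290].astype(int))
print('row 240',g[240,238:280].astype(int));print('col258',g[205:300,262].astype(int))
def edge(p0,p1,rng=5):  # subpixel max gradient around a line
    p0,p1=map(np.array,(p0,p1));d=(p1-p0)/np.linalg.norm(p1-p0);n=np.array([-d[1],d[0]]);pts=[]
    for t in np.linspace(.1,.9,40):
        q=p0+t*(p1-p0);o=np.arange(-rng,rng+.01,.25)
        xy=(q+o[:,None]*n).astype(np.float32)
        v=cv2.remap(g.astype(np.float32),xy[:,0].reshape(-1,1),xy[:,1].reshape(-1,1),1).ravel()
        gr=np.abs(np.gradient(v));k=gr.argmax();pts.append(q+o[k]*n)
    vx=cv2.fitLine(np.array(pts,np.float32),cv2.DIST_HUBER,0,.01,.01).ravel();return vx
def X(a,b):
    t=np.linalg.solve(np.c_[a[:2],-b[:2]],b[2:]-a[2:]);return a[2:]+t[0]*a[:2]
L=edge((221,146),(230,298));T=edge((221,146),(329,145));Rr=edge((329,145),(326,297));B=edge((230,298),(326,297))
P=[X(L,T),X(Rr,T),X(Rr,B),X(L,B)]
W=np.array([plane(c,*p,.02) for p in P]);print(np.array(P));print(W)
print('sizes',[np.linalg.norm(W[i]-W[i-1]) for i in range(4)])
m=np.array([[-.13,-.05],[-.13,.07],[.06,.07],[.06,-.05]]);
A=m-m.mean(0);Bw=W[:,:2]-W[:,:2].mean(0)
yaw=np.arctan2((A[:,0]*Bw[:,1]-A[:,1]*Bw[:,0]).sum(),(A*Bw).sum());
R=np.array([[np.cos(yaw),-np.sin(yaw)],[np.sin(yaw),np.cos(yaw)]]);o=W[:,:2].mean(0)-R@m.mean(0)
print('yaw',np.degrees(yaw),'origin',o,'res',(m@R.T+o-W[:,:2]))
for n,p,z in [('f00',(245,217),.042),('f10',(268,217),.042),('f11',(269,286),.042),('f01',(247,287),.042),('nose',(283,259),.041)]:
    print(n,R.T@(plane(c,*p,z)[:2]-o))
E
```

```text
row200 [114 116 117 116 116 116 114 114 116 118 117 116 121 127 131 134 134 134
 134 134 133 132 133 134] [131 130 128 128 128 129 127 120 114 113 117 119 118 117 117 116 114 113]
col290 [112 113 114 116 117 115 110  96  80  77  92 110 121 125 125 124 123 123
 124 125] [130 130 131 132 131 131 131 130 126 120 113 110 110 111 114 116 115 113]
row 240 [132 131 131 132 130 124 112 102  98  97  98  98  98  96  92  88  85  85
  89  92  94  95  97  99 100 100 101 100  93  90 102 119 128 131 130 129
 129 128 128 128 128 128]
col258 [127 127 127 126 126 125 126 127 127 126 118  97  72  56  50  49  52  60
  76  91  98  98  97  98  99  99 100 100 100  99 100 100  99  98  99 100
 100  99  98 100 101 100  99 100  99  98  99  99 100 100  99  98 100 100
 100 100 100  99 100  99  99 100 100 101 101 102 102 101 101 101 100 100
 100 100 101 101 101 101 102 101 104 111 120 126 127 128 129 128 128 128
 128 126 120 115 114]
[[220.5053 147.6241]
 [329.8789 145.4352]
 [321.3111 296.2053]
 [231.6989 296.5168]]
[[0.4884 0.1645 0.02  ]
 [0.5174 0.2788 0.02  ]
 [0.6985 0.2275 0.02  ]
 [0.669  0.1185 0.02  ]]
sizes [np.float64(0.18634328041594303), np.float64(0.11791993510511534), np.float64(0.18818572238023779), np.float64(0.11290271012545923)]
yaw -14.952151839703266 origin [0.6245 0.1786] res [[-0.0024 -0.0006]
 [-0.0004  0.001 ]
 [ 0.0021  0.0033]
 [ 0.0006 -0.0037]]
f00 [-0.0561 -0.0231]
f10 [-0.0559  0.0019]
f11 [0.0299 0.0015]
f01 [ 0.031  -0.0242]
nose [-0.0046  0.018 ]
```

```bash
python3 -m crank '[[-0.0316,0,-0.0056,0,0,0,100],[-0.0316,0,-0.0056,0,0,0,100],[-0.0316,0,-0.0056,0,0,0,100],[-0.0316,0,-0.0056,0,0,0,100],[-0.0316,0,-0.0056,0,0,0,100],[-0.0316,0,-0.0056,0,0,0,100],[-0.0316,0,-0.0056,0,0,0,100],[-0.0316,0,-0.0056,0,0,0,100]]' && python3 -m crank '[[-0.0316,0,-0.0056,0,0,0,100],[-0.0316,0,-0.0056,0,0,0,100],[-0.0316,0,-0.0056,0,0,0,100],[-0.0316,0,-0.0056,0,0,0,100],[0,0,0,0,0,0,100],[0,0,0,0,0,0,100],[0,0,0,0,0,0,100],[0,0,0,0,0,0,100]]'
python3 - <<'E'
from h import *
import pickle
c=cam('wrist','pics/w2.png');pickle.dump(c,open('w2.pkl','wb'))
E
```

```text
t: 2.47
tcp_pos: [0.5111, -0.0384, 0.2315]
tool_rot: [[0.261, 0.001, -0.965], [0.965, 0.0, 0.261], [0.0, -1.0, -0.001]]
force: [0.6, -0.6, -0.8]
finger_gap: 0.0855
t: 3.13
tcp_pos: [0.5002, -0.1648, 0.2313]
tool_rot: [[0.261, 0.0, -0.965], [0.965, 0.0, 0.261], [0.0, -1.0, 0.0]]
force: [-0.5, 0.2, 0.6]
finger_gap: 0.0855
```

View pics/w2.png

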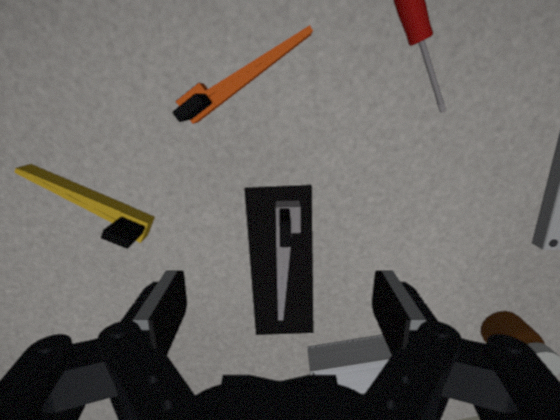

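The steel gauge stands on the pad: handle at about (286,228), foot to its right, thin end at about (281,320). The yellow and orange copies and the tin are clear of it. I'll zoom in.

```bash
python3 - <<'E'
from h import *
import pickle
c=pickle.load(open('w2.pkl','rb'))
cr=c['img'][195:330,240:320];im=cv2.resize(cr,None,fx=4.4,fy=4.4,interpolation=cv2.INTER_CUBIC)
im=np.clip(im.astype(float)*1.7,0,255).astype(np.uint8);cv2.imwrite('pics/w2c.png',im[:,:,::-1])
E
```

```text
(no output)
```

View pics/w2c.png

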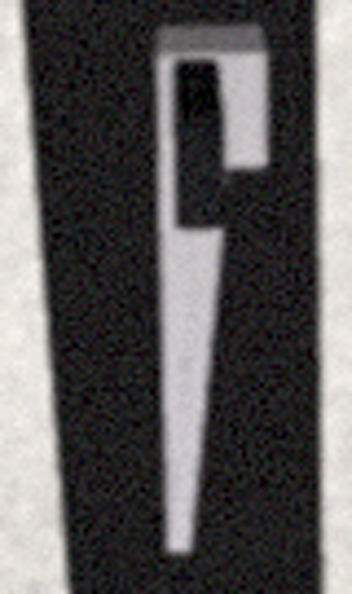

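```bash
python3 - <<'E'
from h import *
import pickle
np.set_printoptions(precision=4,suppress=True)
c=pickle.load(open('w2.pkl','rb'))
# gauge-frame points: foot corners x=-16,16; y -10,18 ; thin end x135
px=np.array([(157,52),(267,53),(269,167),(166,551),(192,551)])/4.4+[240,195]
m=np.array([(-.016,-.010),(-.016,.018),(.016,.018),(.135,-.010),(.135,-.004)])
W=np.array([plane(c,*p,.028) for p in px])[:,:2]
A=m-m.mean(0);B=W-W.mean(0)
yaw=np.arctan2((A[:,0]*B[:,1]-A[:,1]*B[:,0]).sum(),(A*B).sum())
R=np.array([[np.cos(yaw),-np.sin(yaw)],[np.sin(yaw),np.cos(yaw)]]);o=W.mean(0)-R@m.mean(0)
print('W',W,'yaw',np.degrees(yaw),'o',o,'res mm in gauge axes',1e3*((W-o)@R-m))
d=W[3]-W[0];print('straight yaw',np.degrees(np.arctan2(d[1],d[0])),np.linalg.norm(d))
s=state();r=s['tool_rot'];t=s['tcp_pos'];print(t,'tool -z yaw',np.degrees(np.arctan2(-r[1,2],-r[0,2])))
print('tool shift to handle',r.T@(np.array([*o,t[2]])-t))
for z in (.028,.069):print(z,plane(c,240+177/4.4,195+228/4.4,z),plane(c,240+224/4.4,195+228/4.4,z))
E
```

```text
W [[ 0.5321 -0.1773]
 [ 0.5397 -0.1504]
 [ 0.5704 -0.1575]
 [ 0.6787 -0.215 ]
 [ 0.6807 -0.2078]] yaw -14.200785699667964 o [ 0.5505 -0.1714] res mm in gauge axes [[-0.3668 -0.1826]
 [ 0.4    -0.2011]
 [-0.1809  0.4283]
 [ 0.007  -0.7648]
 [ 0.1407  0.7203]]
straight yaw -14.42115393335201 0.1513748749567507
[ 0.5002 -0.1648  0.2313] tool -z yaw -15.145708642096448
tool shift to handle [ 0.0067  0.     -0.0503]
0.028 [ 0.581  -0.1852  0.028 ] [ 0.5842 -0.1732  0.028 ]
0.069 [ 0.5622 -0.1803  0.069 ] [ 0.5651 -0.1697  0.069 ]
```

```bash
python3 -m crank '[[0.0033,0,-0.0252,0,-0.35,0,100],[0.0034,0,-0.0251,0,-0.35,0,100],[0,0.034,0,0,0,0,100],[0,0.034,0,0,0,0,100],[0,0.034,0,0,0,0,100],[0,0.034,0,0,0,0,60],[0,0,0,0,0,0,60],[0,0,0,0,0,0,60]]' 40 && python3 -m crank '[[0,0.02,0,0,0,0,60],[0,0.02,0,0,0,0,60],[0,0.0213,0,0,0,0,60],[0,0,0,0,0,0,60],[0,0,0,0,0,0,60],[0,0,0,0,0,0,60]]'
python3 - <<'E'
from h import *
c=cam('wrist','pics/w3.png')
s=cam('side');B=cv2.resize(s['img'][235:315,235:365],None,fx=4,fy=4);B=np.clip(B*1.0*1.5,0,255).astype(np.uint8)
cv2.imwrite('pics/s3.png',B[:,:,::-1])
E
```

```text
t: 3.85
tcp_pos: [0.5489, -0.1713, 0.0934]
tool_rot: [[0.25, -0.005, -0.968], [0.968, 0.002, 0.25], [0.001, -1.0, 0.005]]
force: [1.2, 0.4, 0.6]
finger_gap: 0.0522
t: 4.35
tcp_pos: [0.5524, -0.1737, 0.0372]
tool_rot: [[0.251, 0.004, -0.968], [0.968, -0.002, 0.251], [-0.001, -1.0, -0.005]]
force: [-0.5, -0.3, 0.7]
finger_gap: 0.0518
```

View pics/w3.png

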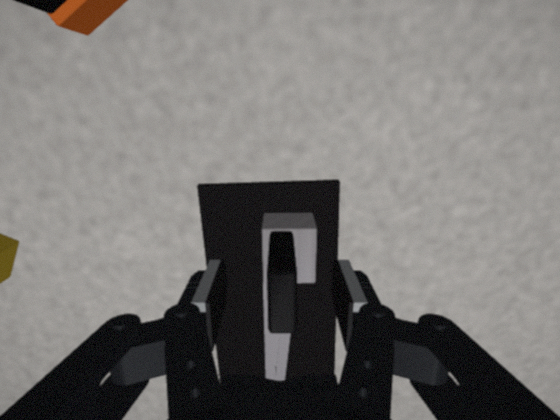

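The open fingers straddle the handle about centrally (handle u≈282, pads at 215 and 345). I'll lower 3 mm and close.

```bash
python3 -m crank '[[0,0.003,0,0,0,0,60],[0,0,0,0,0,0,40],[0,0,0,0,0,0,10],[0,0,0,0,0,0,0],[0,0,0,0,0,0,0],[0,0,0,0,0,0,0],[0,0,0,0,0,0,0],[0,0,0,0,0,0,0]]' 60 && python3 -m crank '[[0,0,0,0,0,0,0],[0,0,0,0,0,0,0]]'
```

```text
t: 5.12
tcp_pos: [0.5503, -0.1731, 0.031]
tool_rot: [[0.252, -0.0, -0.968], [0.968, -0.0, 0.252], [-0.0, -1.0, 0.0]]
force: [-1.4, 0.2, 0.9]
finger_gap: 0.0114
t: 5.28
tcp_pos: [0.5503, -0.1731, 0.0311]
tool_rot: [[0.252, -0.0, -0.968], [0.968, -0.0, 0.252], [-0.0, -1.0, 0.0]]
force: [-1.7, 0.4, 0.8]
finger_gap: 0.0113
```

```bash
python3 -m crank '[[0,-0.02,0,0,0,0,0],[0,-0.03,0,0,0,0,0],[0,-0.03,0,0,0,0,0],[0,-0.02,0,0,0,0,0],[0,0,0,0,0,0,0],[0,0,0,0,0,0,0],[0,0,0,0,0,0,0]]'; python3 - <<'E'
from h import *
import pickle
c=pickle.load(open('w1.pkl','rb'))
cr=c['img'][140:305,212:345];im=cv2.resize(cr,None,fx=3.6,fy=3.6,interpolation=cv2.INTER_CUBIC)
im=np.clip((im.astype(float)-30)*1.8,0,255).astype(np.uint8);cv2.imwrite('pics/w1c.png',im[:,:,::-1])
E
```

```text
t: 5.87
tcp_pos: [0.5493, -0.1726, 0.1292]
tool_rot: [[0.252, -0.003, -0.968], [0.968, 0.001, 0.252], [0.0, -1.0, 0.003]]
force: [0.8, 0.3, -1.4]
finger_gap: 0.0114
```

View pics/w1c.png

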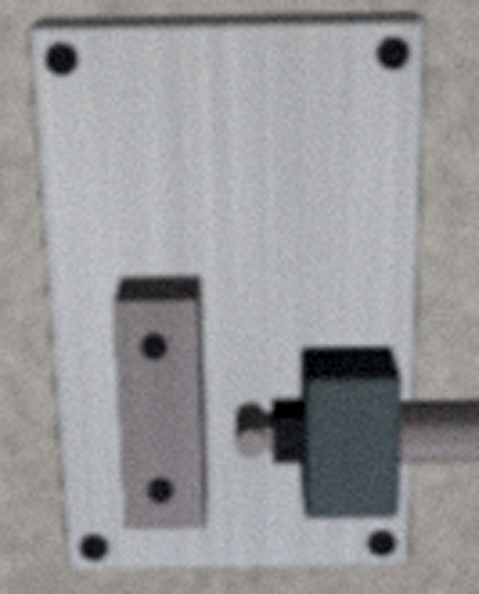

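The zoomed crop gives clean corners for the plate, the fence top ((116,298), (200,296), (205,524), (126,526)) and the head top. I'll fit the clamp pose to all of them.

```bash
python3 - <<'E'
from h import *
import pickle
np.set_printoptions(precision=4,suppress=True)
c=pickle.load(open('w1.pkl','rb'))
D=[((34,25),.02,(-.13,-.05)),((420,20),.02,(-.13,.07)),((407,564),.02,(.06,.07)),((73,566),.02,(.06,-.05)),
((200,296),.042,(-.05,0)),((205,524),.042,(.03,0)),
((304,380),.046,(-.025,.032)),((397,378),.046,(-.025,.062)),((397,515),.046,(.025,.062)),((305,515),.046,(.025,.032))]
W=np.array([plane(c,p[0]/3.6+212,p[1]/3.6+140,z)[:2] for p,z,_ in D]);m=np.array([d[2] for d in D])
A=m-m.mean(0);B=W-W.mean(0)
yaw=np.arctan2((A[:,0]*B[:,1]-A[:,1]*B[:,0]).sum(),(A*B).sum())
R=np.array([[np.cos(yaw),-np.sin(yaw)],[np.sin(yaw),np.cos(yaw)]]);o=W.mean(0)-R@m.mean(0)
print('yaw',np.degrees(yaw),'o',o,'res mm\n',1e3*((W-o)@R-m))
f=W[5]-W[4];print('fence yaw',np.degrees(np.arctan2(f[1],f[0])),np.linalg.norm(f))
n=plane(c,252/3.6+212,437/3.6+140,.041)[:2];print('nose',(n-o)@R)
s=state();r=s['tool_rot'];t=s['tcp_pos'];print(t,'tool yaw',np.degrees(np.arctan2(-r[1,2],-r[0,2])))
for gx,gy in ((-.155,.016),):
    T=o+R@[gx,gy]; print('TCP target',T,'tool shift',r.T@(np.array([*T,t[2]])-t))
E
```

```text
yaw -14.456720657967661 o [0.6251 0.1797] res mm
 [[ 0.7154  2.1857]
 [ 1.0765 -2.2616]
 [-0.1498 -0.7108]
 [-1.1889  2.3253]
 [-0.0894  0.5154]
 [-0.9822 -0.0052]
 [ 1.4412 -0.166 ]
 [ 1.2216 -1.6683]
 [-0.7894 -0.4157]
 [-1.255   0.2011]]
fence yaw -14.833795080939735 0.07910891398463064
nose [-0.0017  0.0156]
[ 0.5493 -0.1726  0.1292] tool yaw -14.583728392828164
TCP target [0.479  0.2339] tool shift [0.3757 0.0006 0.1704]
```

```bash
python3 -m crank '[[0.0155,0,0.007,0,0,0,0],[0.0311,0,0.0142,0,0,0,0],[0.0311,0,0.0142,0,0,0,0],[0.0311,0,0.0142,0,0,0,0],[0.0311,0,0.0142,0,0,0,0],[0.0311,0,0.0142,0,0,0,0],[0.0311,0,0.0142,0,0,0,0],[0.0311,0,0.0142,0,0,0,0]]' && python3 -m crank '[[0.0311,0,0.0142,0,0,0,0],[0.0311,0,0.0142,0,0,0,0],[0.0311,0,0.0142,0,0,0,0],[0.0311,0,0.0142,0,0,0,0],[0.0155,0,0.0072,0,0,0,0],[0,0,0,0,0,0,0],[0,0,0,0,0,0,0],[0,0,0,0,0,0,0]]' && python3 -m crank '[[0,0.02,0,0,0,0,0],[0,0.02,0,0,0,0,0],[0,0.02,0,0,0,0,0],[0,0.01,0,0,0,0,0],[0,0,0,0,0,0,0],[0,0,0,0,0,0,0],[0,0,0,0,0,0,0],[0,0,0,0,0,0,0]]'
python3 - <<'E'
from h import *
np.set_printoptions(precision=4,suppress=True)
s=state();r=s['tool_rot'];t=s['tcp_pos'];print(t,'tool yaw',np.degrees(np.arctan2(-r[1,2],-r[0,2])),s['force'],s['moment'])
y=np.radians(-14.65);R=np.array([[np.cos(y),-np.sin(y)],[np.sin(y),np.cos(y)]]);print('TCP in clamp',(t[:2]-[.6251,.1797])@R)
S=cam('side')['img'][115:205,170:290];C=cam('scene')['img'][255:375,305:475]
cv2.imwrite('pics/p4.png',np.clip(cv2.resize(C,None,fx=4.6,fy=4.6,interpolation=2)[:,:,::-1]*1.3,0,255).astype(np.uint8))
cam('wrist','pics/w4.png')
E
```

```text
t: 6.53
tcp_pos: [0.5036, 0.0817, 0.1287]
tool_rot: [[0.252, -0.004, -0.968], [0.968, 0.0, 0.252], [-0.001, -1.0, 0.004]]
force: [0.5, 0.1, -2.1]
finger_gap: 0.0111
t: 7.2
tcp_pos: [0.4783, 0.2305, 0.1295]
tool_rot: [[0.252, -0.002, -0.968], [0.968, -0.001, 0.252], [-0.002, -1.0, 0.002]]
force: [-0.2, -0.4, -0.3]
finger_gap: 0.0114
t: 7.87
tcp_pos: [0.4806, 0.2311, 0.0627]
tool_rot: [[0.252, 0.003, -0.968], [0.968, 0.001, 0.252], [0.002, -1.0, -0.002]]
force: [-0.3, -0.2, -1.8]
finger_gap: 0.0112
[0.4806 0.2311 0.0627] tool yaw -14.610942157417893 [-0.2713 -0.1709 -1.7831] [-0.0118  0.0492  0.0551]
TCP in clamp [-0.1528  0.0132]
```

View pics/p4.png

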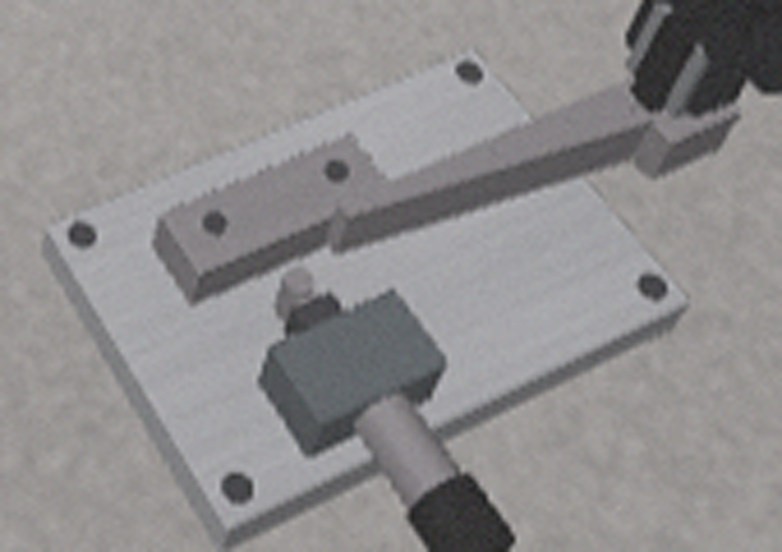

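The picture shows the blade held level in front of the nose, parallel to the fence. It hasn't touched the plate yet. I'll lower it gently.

```bash
python3 -m crank '[[0,0.006,0,0,0,0,0],[0,0.006,0,0,0,0,0],[0,0,0,0,0,0,0],[0,0,0,0,0,0,0],[0,0,0,0,0,0,0],[0,0,0,0,0,0,0]]' && python3 -m crank '[[0,0.001,0,0,0,0,0],[0,0,0,0,0,0,0],[0,0,0,0,0,0,0]]'  && python3 -m crank '[[0,0.001,0,0,0,0,0],[0,0,0,0,0,0,0],[0,0,0,0,0,0,0]]'
```

```text
t: 8.52
tcp_pos: [0.4794, 0.2309, 0.049]
tool_rot: [[0.252, -0.0, -0.968], [0.968, 0.0, 0.252], [-0.0, -1.0, 0.0]]
force: [0.2, -0.3, -1.9]
finger_gap: 0.0118
t: 8.77
tcp_pos: [0.4794, 0.2309, 0.048]
tool_rot: [[0.252, 0.0, -0.968], [0.968, 0.0, 0.252], [0.0, -1.0, -0.0]]
force: [0.6, 0.0, -1.6]
finger_gap: 0.0112
t: 9.02
tcp_pos: [0.4795, 0.231, 0.0472]
tool_rot: [[0.252, 0.0, -0.968], [0.968, 0.0, 0.252], [0.0, -1.0, -0.0]]
force: [0.7, -0.1, -0.0]
finger_gap: 0.0113
```

```bash
python3 -m crank '[[0,0.0005,0,0,0,0,0],[0,0,0,0,0,0,0],[0,0,0,0,0,0,0]]' && python3 -m crank '[[0,0.0005,0,0,0,0,0],[0,0,0,0,0,0,0],[0,0,0,0,0,0,0]]'
```

```text
t: 9.27
tcp_pos: [0.4796, 0.231, 0.047]
tool_rot: [[0.252, 0.0, -0.968], [0.968, 0.0, 0.252], [0.0, -1.0, -0.0]]
force: [-1.9, -0.4, 3.5]
finger_gap: 0.0116
t: 9.52
tcp_pos: [0.4796, 0.2311, 0.047]
tool_rot: [[0.252, 0.0, -0.968], [0.968, 0.0, 0.252], [0.0, -1.0, -0.0]]
force: [-4.3, -0.4, 6.4]
finger_gap: 0.0113
```

```bash
python3 -m crank '[[0,-0.0008,0,0,0,0,0],[0,0,0,0,0,0,0],[-0.001,0,0,0,0,0,0],[0,0,0,0,0,0,0],[0,0,0,0,0,0,0]]' && python3 -m crank '[[-0.0007,0,0,0,0,0,0],[0,0,0,0,0,0,0],[0,0,0,0,0,0,0]]' && python3 -m crank '[[-0.0005,0,0,0,0,0,0],[0,0,0,0,0,0,0],[0,0,0,0,0,0,0]]'
```

```text
t: 9.93
tcp_pos: [0.4795, 0.2302, 0.047]
tool_rot: [[0.252, 0.001, -0.968], [0.968, 0.001, 0.252], [0.001, -1.0, -0.001]]
force: [-0.2, 1.3, 1.5]
finger_gap: 0.0111
t: 10.18
tcp_pos: [0.4793, 0.2294, 0.047]
tool_rot: [[0.252, 0.001, -0.968], [0.968, 0.0, 0.252], [0.001, -1.0, -0.001]]
force: [0.3, 0.8, 1.7]
finger_gap: 0.0114
t: 10.43
tcp_pos: [0.4791, 0.2288, 0.047]
tool_rot: [[0.252, 0.001, -0.968], [0.968, 0.0, 0.252], [0.0, -1.0, -0.001]]
force: [1.4, 2.3, 1.9]
finger_gap: 0.0111
```

```bash
cat > st.py <<'E'
from h import *
s=state();y=np.radians(-14.65);R=np.array([[np.cos(y),-np.sin(y)],[np.sin(y),np.cos(y)]])
print('TCPclamp mm',np.round(1e3*((s['tcp_pos'][:2]-[.6251,.1797])@R),2),'F clamp',np.round([*(R.T@s['force'][:2]),s['force'][2]],2),'M',np.round([*(R.T@s['moment'][:2]),s['moment'][2]],3))
E
python3 st.py; python3 -m crank '[[-0.0005,0,0,0,0,0,0],[0,0,0,0,0,0,0],[0,0,0,0,0,0,0]]' >/dev/null; python3 st.py;  python3 -m crank '[[-0.0005,0,0,0,0,0,0],[0,0,0,0,0,0,0],[0,0,0,0,0,0,0]]'>/dev/null; python3 st.py
```

```text
TCPclamp mm [-153.71   10.62] F clamp [0.77 2.62 1.91] M [ 0.389 -0.18   0.137]
TCPclamp mm [-153.76   10.1 ] F clamp [0.32 1.98 2.8 ] M [ 0.373 -0.153  0.108]
TCPclamp mm [-153.8     9.61] F clamp [0.61 2.12 3.35] M [ 0.509 -0.211  0.081]
```

```bash
python3 -m crank '[[-0.0005,-0.0003,0,0,0,0,0],[0,0,0,0,0,0,0],[0,0,0,0,0,0,0]]' >/dev/null; python3 st.py;  python3 -m crank '[[-0.0005,0,0,0,0,0,0],[0,0,0,0,0,0,0],[0,0,0,0,0,0,0]]'>/dev/null; python3 st.py; python3 -m crank '[[-0.0005,0,0,0,0,0,0],[0,0,0,0,0,0,0],[0,0,0,0,0,0,0]]'>/dev/null; python3 st.py
```

```text
TCPclamp mm [-154.01    8.82] F clamp [0.39 1.13 3.04] M [ 0.284 -0.2    0.153]
TCPclamp mm [-154.02    8.49] F clamp [-0.44  2.72  1.9 ] M [ 0.446 -0.2    0.183]
TCPclamp mm [-154.03    8.17] F clamp [0.89 3.75 1.47] M [ 0.737 -0.182  0.37 ]
```

```bash
python3 -m crank '[[0.0006,-0.0003,0,0,0,0,0],[0,0,0,0,0,0,0],[0,0,-0.003,0,0,0,0],[0,0,-0.003,0,0,0,0],[0,0,-0.003,0,0,0,0],[0,0,0,0,0,0,0],[0,0,0,0,0,0,0]]' >/dev/null; python3 st.py;  python3 -m crank '[[0,0,-0.003,0,0,0,0],[0,0,-0.003,0,0,0,0],[0,0,-0.003,0,0,0,0],[0,0,0,0,0,0,0],[0,0,0,0,0,0,0]]'>/dev/null; python3 st.py;
```

```text
TCPclamp mm [-145.76    8.48] F clamp [-3.08  3.29  2.64] M [0.501 0.286 0.243]
TCPclamp mm [-136.42    8.54] F clamp [-2.93  2.64  2.74] M [0.62  0.285 0.281]
```

```bash
python3 -m crank '[[0.0003,-0.0004,-0.003,0,0,0,0],[0,0,-0.003,0,0,0,0],[0,0,-0.003,0,0,0,0],[0,0,0,0,0,0,0],[0,0,0,0,0,0,0]]' >/dev/null; python3 st.py;  python3 -m crank '[[0,0,-0.003,0,0,0,0],[0,0,-0.003,0,0,0,0],[0,0,-0.003,0,0,0,0],[0,0,0,0,0,0,0],[0,0,0,0,0,0,0]]'>/dev/null; python3 st.py; python3 - <<'E'
from h import *
C=cam('scene')['img'][255:375,305:475]
cv2.imwrite('pics/p5.png',np.clip(cv2.resize(C,None,fx=4.6,fy=4.6,interpolation=2)[:,:,::-1]*1.3,0,255).astype(np.uint8))
E
```

```text
TCPclamp mm [-126.72    8.71] F clamp [-0.6   2.97 -2.12] M [0.519 0.074 0.244]
TCPclamp mm [-117.33    8.79] F clamp [ 0.83  2.24 -2.83] M [0.438 0.027 0.206]
```

View pics/p5.png

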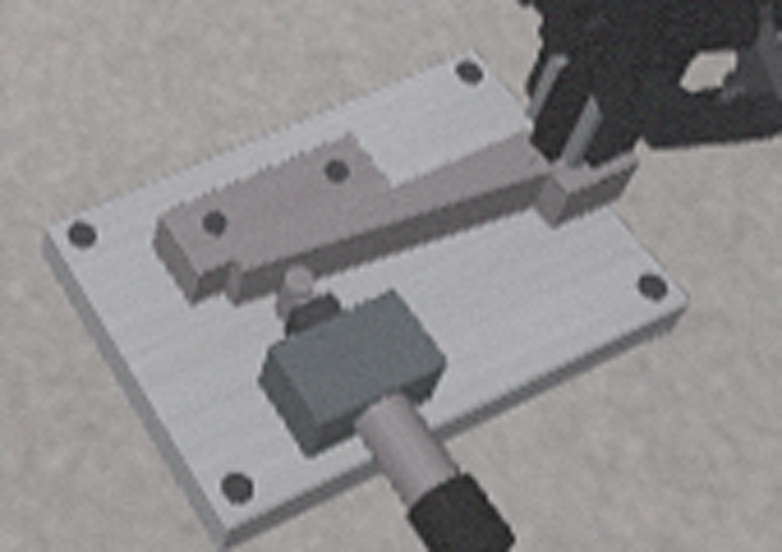

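The blade is flush along the fence and its thin end is past the nose without touching it. I'm carrying on in small steps and watching the drag.

```bash
python3 -m crank '[[0,0.0002,-0.002,0,0,0,0],[0,0,-0.002,0,0,0,0],[0,0,-0.002,0,0,0,0],[0,0,0,0,0,0,0],[0,0,0,0,0,0,0]]' >/dev/null; python3 st.py;  python3 -m crank '[[0,0,-0.002,0,0,0,0],[0,0,-0.002,0,0,0,0],[0,0,0,0,0,0,0],[0,0,0,0,0,0,0]]'>/dev/null; python3 st.py;  python3 -m crank '[[0,0,-0.002,0,0,0,0],[0,0,-0.002,0,0,0,0],[0,0,0,0,0,0,0],[0,0,0,0,0,0,0]]'>/dev/null; python3 st.py
```

```text
TCPclamp mm [-111.61    8.87] F clamp [-0.21  1.76 -3.43] M [0.412 0.062 0.123]
TCPclamp mm [-107.57    8.93] F clamp [-0.26  2.25 -1.72] M [0.414 0.065 0.15 ]
TCPclamp mm [-103.57    8.92] F clamp [-0.6   1.62 -2.05] M [0.359 0.05  0.157]
```

```bash
for i in 1; do python3 -m crank '[[0.0001,0.0001,-0.0015,0,0,0,0],[0,0,-0.0015,0,0,0,0],[0,0,0,0,0,0,0],[0,0,0,0,0,0,0]]' >/dev/null; python3 st.py; python3 -m crank '[[0,0,-0.0015,0,0,0,0],[0,0,-0.0015,0,0,0,0],[0,0,0,0,0,0,0],[0,0,0,0,0,0,0]]'>/dev/null; python3 st.py;  python3 -m crank '[[0,0,-0.001,0,0,0,0],[0,0,-0.001,0,0,0,0],[0,0,0,0,0,0,0],[0,0,0,0,0,0,0]]'>/dev/null; python3 st.py; python3 -m crank '[[0,0,-0.001,0,0,0,0],[0,0,-0.001,0,0,0,0],[0,0,0,0,0,0,0],[0,0,0,0,0,0,0]]'>/dev/null; python3 st.py; done
```

```text
TCPclamp mm [-100.65    8.99] F clamp [-0.2   1.9  -1.81] M [0.281 0.012 0.114]
TCPclamp mm [-97.64   9.  ] F clamp [-0.52  1.29 -1.34] M [0.312 0.043 0.118]
TCPclamp mm [-95.78   8.99] F clamp [ 0.51  1.19 -1.15] M [0.225 0.071 0.101]
TCPclamp mm [-93.78   9.04] F clamp [ 0.56  1.47 -1.5 ] M [0.215 0.082 0.101]
```

```bash
python3 -m crank '[[0,0,-0.001,0,0,0,0],[0,0,-0.001,0,0,0,0],[0,0,0,0,0,0,0],[0,0,0,0,0,0,0]]'>/dev/null; python3 st.py; python3 -m crank '[[0,0,-0.001,0,0,0,0],[0,0,-0.001,0,0,0,0],[0,0,0,0,0,0,0],[0,0,0,0,0,0,0]]'>/dev/null; python3 st.py; python3 -m crank '[[0,0,-0.001,0,0,0,0],[0,0,-0.001,0,0,0,0],[0,0,0,0,0,0,0],[0,0,0,0,0,0,0]]'>/dev/null; python3 st.py; python3 -m crank '[[0,0,-0.001,0,0,0,0],[0,0,-0.001,0,0,0,0],[0,0,0,0,0,0,0],[0,0,0,0,0,0,0]]'>/dev/null; python3 st.py
```

```text
TCPclamp mm [-91.79   9.06] F clamp [ 0.32  2.36 -1.76] M [0.181 0.116 0.102]
TCPclamp mm [-90.23   9.07] F clamp [-2.15  1.97  0.88] M [0.221 0.469 0.111]
TCPclamp mm [-88.47   9.1 ] F clamp [-5.14  1.63  0.28] M [0.27  0.704 0.132]
TCPclamp mm [-87.    9.1] F clamp [-8.1   0.37  1.72] M [0.171 0.884 0.082]
```

```bash
python3 -m crank '[[0,-0.0003,-0.001,0,0,0,0],[0,0,0,0,0,0,0],[0,0,0,0,0,0,0]]'>/dev/null; python3 st.py; python3 -m crank '[[0,-0.0002,-0.001,0,0,0,0],[0,0,0,0,0,0,0],[0,0,0,0,0,0,0],[0,0,0,0,0,0,0]]'>/dev/null; python3 st.py
```

```text
TCPclamp mm [-86.47   9.09] F clamp [-8.43  1.37  2.58] M [0.188 1.135 0.137]
TCPclamp mm [-85.82   9.12] F clamp [-9.23  1.88  3.  ] M [0.219 1.265 0.095]
```

```bash
python3 -m crank '[[0,-0.0003,-0.0012,0,0,0,0],[0,0,0,0,0,0,0],[0,0,0,0,0,0,0],[0,0,0,0,0,0,0]]'>/dev/null; python3 st.py; python3 -m crank '[[0,0,0,0,0,0,0],[0,0,0,0,0,0,0]]'; python3 st.py
```

```text
TCPclamp mm [-84.98   9.08] F clamp [-9.44  2.13  2.7 ] M [0.213 1.458 0.125]
t: 18.4
tcp_pos: [0.5452, 0.21, 0.0478]
tool_rot: [[0.252, -0.005, -0.968], [0.968, 0.001, 0.252], [-0.001, -1.0, 0.005]]
force: [-8.6, 5.2, 3.3]
finger_gap: 0.0109
TCPclamp mm [-85.     9.09] F clamp [-9.66  2.88  3.33] M [0.228 1.415 0.101]
```

```bash
python3 -m crank '[[0,0,0,0,0,0,18],[0,0,0,0,0,0,25],[0,0,0,0,0,0,35],[0,0,0,0,0,0,40],[0,0,0,0,0,0,40],[0,0,0,0,0,0,40]]'; python3 st.py; python3 -m crank '[[0,-0.01,0,0,0,0,40],[0,-0.02,0,0,0,0,40],[0,-0.03,0,0,0,0,40],[0,-0.03,0,0,0,0,40],[0,-0.03,0,0,0,0,40],[0,0,0,0,0,0,40],[0,0,0,0,0,0,40]]'; python3 - <<'E'
from h import *
C=cam('scene')['img'][255:375,305:475];w=cam('wrist')['img']
cv2.imwrite('pics/p6.png',np.clip(cv2.resize(C,None,fx=4.6,fy=4.6,interpolation=2)[:,:,::-1]*1.3,0,255).astype(np.uint8))
cv2.imwrite('pics/w6.png',w[:,:,::-1])
E
```

```text
t: 18.9
tcp_pos: [0.5477, 0.2092, 0.0485]
tool_rot: [[0.252, 0.001, -0.968], [0.968, -0.0, 0.252], [0.0, -1.0, -0.001]]
force: [-0.3, 0.2, -0.7]
finger_gap: 0.0343
TCPclamp mm [-82.31   9.01] F clamp [-0.31  0.09 -0.68] M [-0.037  0.042 -0.017]
t: 19.48
tcp_pos: [0.5492, 0.2098, 0.1721]
tool_rot: [[0.252, 0.006, -0.968], [0.968, 0.001, 0.252], [0.003, -1.0, -0.006]]
force: [0.2, -0.1, -0.2]
finger_gap: 0.0339
```

View pics/p6.png

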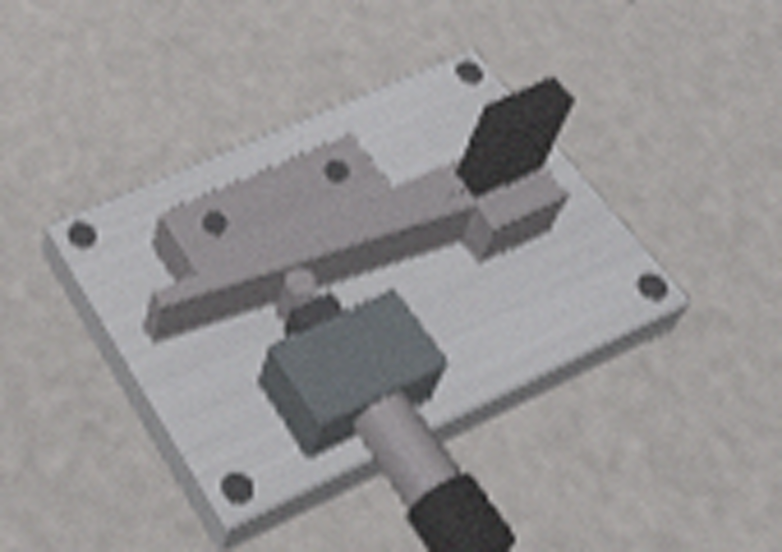

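View pics/w6.png

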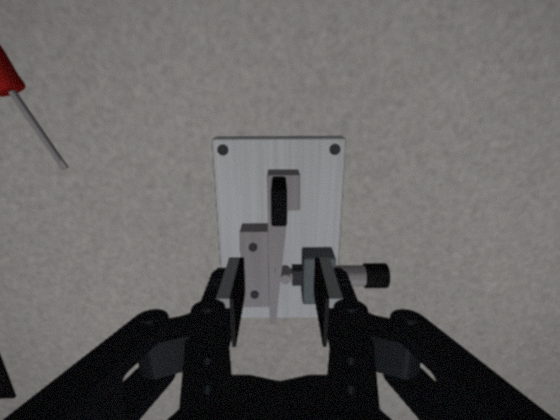

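Released: the gauge stands between fence and nose. Last check is a zoomed crop to measure how flush and how far in it is.

```bash
python3 - <<'E'
from h import *
import pickle
c=cam('wrist');pickle.dump(c,open('w7.pkl','wb'))
cr=c['img'][160:325,225:335];im=cv2.resize(cr,None,fx=3.6,fy=3.6,interpolation=cv2.INTER_CUBIC)
cv2.imwrite('pics/w7c.png',np.clip((im[:,:,::-1].astype(float)-40)*2.2,0,255).astype(np.uint8))
E
```

```text
(no output)
```

View pics/w7c.png

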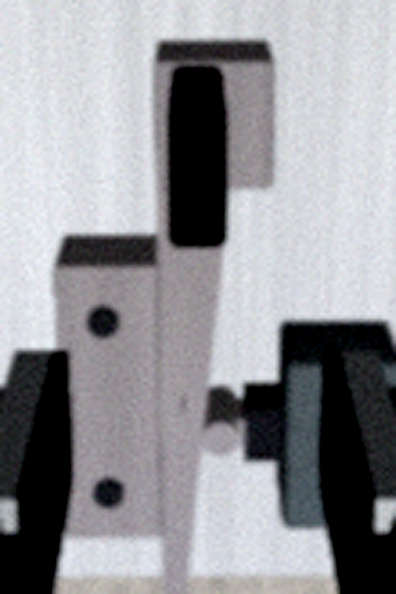

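```bash
python3 - <<'E'
from h import *
import pickle
c=pickle.load(open('w7.pkl','rb'))
P=lambda u,v,z:plane(c,u/3.6+225,v/3.6+160,z)[:2]
ang=lambda a,b:np.degrees(np.arctan2(*(b-a)[::-1]))
a,b=P(156,60,.044),P(165,590,.044);f0,f1=P(157,265,.042),P(163,536,.042);l0,l1=P(56,266,.042),P(64,536,.042)
print('gauge yaw',ang(a,b),'len',np.linalg.norm(b-a),'fence yaw',ang(f0,f1),'fence far side',ang(l0,l1))
y=np.radians(-14.65);R=np.array([[np.cos(y),-np.sin(y)],[np.sin(y),np.cos(y)]])
print('foot back x rel fence start mm',1e3*((a-f0)@R))
s=state();print(s['force'],s['t'])
E
```

```text
gauge yaw -14.292930536165604 len 0.14741023286341023 fence yaw -14.058411512097493 fence far side -15.226541712304492
foot back x rel fence start mm [-52.44223323   0.35998802]
[-0.61401041  0.03912484 -0.27597764] 19.6333
```

```bash
python3 -c "
from station import arm;print(arm.sign_off())"
```

```text
the job is handed in; nothing more can be done
None
```

The gauge is in the clamp, snug between fence and nose, and I've let go and handed the job in. I picked the steel gauge up by its handle, set it on the plate in front of the nose, brought it lightly against the fence and slid it in. The robot's clock stood at about 20 s before hand-in.

- **Drag:** the nose began to bite about 6 mm before the end. The total drag along x was 9.7 N at the end. I put roughly 3 N of that down to the gauge pressing on the plate. That leaves about 5–7 N at the nose, so I estimate a nose force of about 5 N, inside the snug range of 2.5 to 14 N.
- **Flat against the fence:** after release the wrist picture shows no visible gap along the fence. The gauge's angle was -14.3°, against -14.1° for the fence face.
- **Depth:** the picture put the gauge about 1.5–2.5 mm less far in than the arm's own position did. The calibration is only good to about 2 mm, and sizes came out 2–3 % small in that picture. I took it as measuring error and did not re-check it by gripping the gauge again.
- **On release:** the tool sprang about 2.7 mm forward as the fingers opened. The pictures show no sign that the gauge followed.
- **Bystanders:** I did not go near the jar, the tin or the screwdriver, though I took no dedicated picture of them at the end.

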